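# Close the shaft clamp over a damper rod and hold it pressed

### The arm

A 6-joint arm with a two-finger parallel gripper is mounted at the origin on the work surface. World frame = base frame: x ahead of the robot, y to its left, z up, the work surface at z = 0. Lengths are in m, angles in rad, forces in N, time in s.
With the tool pointing down it reaches from about 0.375 to 0.9 m from the base axis. Payload 3.1 kg.
Tool frame: the origin (TCP) lies at the very end of the fingers, on their centre line; the grasp point (between the pads) lies 19 mm behind it (manip.tcp_to_grasp is the distance from the TCP to the grasp point, in m); z points along the fingers, y is the line along which they close (so a half turn about z gives the same grasp; the last joint's range is limited). The gripper opens to 85 mm and grips with 20 to 120 N. Pads are 22 mm wide; open, the fingers measure 114 mm over their backs; the gripper's body (76 mm by 85 mm) begins 54 mm behind the grasp point. The pads swing forward as they close: fully open they stand 13 mm farther back than shut.
Start: joints at [1.081, 0.527, 1.433, -0, 1.181, -0.178], TCP at [0.191, 0.595, 0.231] pointing down, gripper open.
Joint ranges: [-3.08, 3.08], [-0.75, 2.2], [0.22, 2.44], [-1.43, 4.57], [0, 2.65], [-2.85, 2.85]. Speed limits (rad/s): [2.79, 2.79, 3.14, 3.14, 3.14, 3.14].

### API

Orientations are given as a unit quaternion [x, y, z, w].
In Python, from station import manip gives the robot as it stands. The module is installed in compiled form; this text tells all that it offers.
- The arm moves only by the tool step_arm, never from a script. Its argument "commands" is one flat list of numbers, 6 for each row, row after row: the shift along the tool's x, y, z in m, then the turn, a rotation vector about the tool's x, y, z in degrees. A call has exactly 10 rows; each row is the pose to reach, as a shift and turn from the pose commanded when the call began, along the tool's axes at that moment; what a row does not reach only later rows make up. A row lasts 1/10 s, in which the tool goes at most 50 mm and 8.59 degrees, less where a joint would pass 70% of its speed; a pose out of reach is approached as far as the arm can. A call with a gripper value outside its range is refused whole. "jaw" is the opening in per cent of the stroke, from 0 (shut) to 100 (fully open), set as the call begins (left out, the last holds). The fingers move at their own pace and stop on an object; "grip_force" is the grip in N (left out, the last holds). Time passes only in rows, so rows that repeat a pose let the fingers close, or fill a call up. It gives the time, the measured TCP pose, the force, the opening and the grip force at its end, in the units of the state.
- manip.sense(): the state, without advancing time (a new reading comes with each control period).
- manip.snapshot(name): name is "side" or "top"; returns a dict with "pixels" (400x640x3 uint8, blue, green, red), "fx", "fy", "cx", "cy" (pixels), "R" (3x3) and "t" (3): a world point X has camera coordinates R X + t. Camera axes: x right, y down, z forward; pixel columns grow to the right and rows downward; lengths in m; the calibration is good to about 2 mm. A picture is of the moment at which its call begins. There is no depth.
- manip.sign_off(): hands the job in; it is judged then, once.
The state is a dict: "t": time; "q": joint angles; "qd": joint speeds; "tau": joint torques, N m; "tcp_pos": TCP position; "tool_rot": TCP orientation; "force": force on the tool from outside, world axes, zero at the start; "ft_torque": the same for the moment, N m; "finger_gap": opening from 0.0 (shut) to 1.0 (fully open); "gripper_force": force on a finger pad.
Only numpy, scipy, OpenCV 4.12 (cv2) and the standard library are available. Lean on these libraries where they do the work, as an engineer would, in place of code of your own. Each camera call takes 0.05 s, during which the arm holds its last target. There are 200 camera calls.

### The job

Lay the damper rod across the open shaft clamp and its vee rest, piston end at the clamp, and let go of it; lower it in, do not drop it. Then fit the clamp cap over the rod onto the two dowels, fully home and flush on the lower half, and keep hold of it, pressed straight down with about 15 N, so that a colleague can run in the screws: finish while holding and pressing, do not let go. Leave the other parts on the bench where they are.

Things in the scene. Friction and masses are not known exactly. Their poses are not given: they have to be found in the camera images.
- rod: Damper rod, 0.5 kg: steel bar 16 mm diameter along its x, bare from x -122 to +100 mm; origin on its axis at the balance point, where it can be gripped. Dark piston, 40 mm diameter, at x -144 to -122 (nut to -156); clevis 36 wide, 40 high, at x +100 to +142. Starts level on the bench on piston and clevis, axis 20 mm up. In the clamp it may lie turned any way about its axis.
- rod_piston (a point): Centre of the rod's dark round piston, on the rod's axis, 133 mm from the rod's origin on its -x side.
- shaft_clamp: The bench fixture, fixed: dark plate 210 x 100 x 10 mm, clamp lower half at its -x end, vee rest at its +x end. x runs along the line of the laid rod, z up, origin on the bench below that line; the laid rod's axis is 50 mm up. Rod origin above this origin, x axes alike, is right, 20 mm to spare each way. Free between the supports: x -50 to +62 mm, 40 mm deep below the rod's axis.
- clamp_base: Clamp lower half, fixed on the fixture's -x end: light-metal block 50 (x) x 82 (y) x 40 mm. Origin at the centre of its flat top (joint) face, 50 mm above the bench, at fixture x -75 mm; axes as the fixture's. Rubber-lined 90 degree vee groove along x, 23 mm wide at the top. Steel dowels at y -29 and +29 mm, 10 mm diameter, 14 mm tall, the top 6 mm tapered to 5 mm.
- vee_seat (a point): Point on the laid rod's axis in the middle of the vee rest: fixture x +70 mm, 50 mm above the bench. The vee rest is a block 16 mm along x, 60 mm along y, with the same vee groove, its top 50 mm above the bench.
- cap: Clamp upper half, loose, 0.28 kg, starts joint face down on the bench. Origin at the centre of that face, z up, x along its groove. Shoulders 16 mm high out to y +-41 mm with 11.5 mm through holes for the dowels at y +-29. Hump to grip across y, above the shoulders: 34 mm wide (y), 50 long (x), top at z 44. Fits either way round. Seated, its origin meets clamp_base's; it clears the rod.
- bump_stop: Bystander: tan ribbed bump stop, 54 mm diameter, 56 mm tall, standing near the middle beyond the cap.
- copper_bush: Bystander: copper bush, 26 mm diameter, 20 mm tall, standing near the robot.
- seal_head: Bystander: light-metal ring, 48 mm diameter, 18 mm tall, on the robot's left.
- dust_seal: Bystander: black rubber ring, 52 mm diameter, 9 mm tall, on the robot's right.
- coil_spring: Bystander: steel coil spring, 68 mm diameter, 150 mm tall, standing far right.
- reservoir: Bystander: gold cylinder, 58 mm diameter, 136 mm tall, standing far left.
- wrench: Bystander: steel wrench, 170 mm long, lying flat on the far side.
Not all that is in view belongs to the job. Leave any blue or purple look-alike of the cap alone.

How it is judged:
By the outcome, as a careful person would: the job done as asked, in the order asked, and still so for the second after the job is handed in, while the arm keeps its last pose, push and grip.
It also fails if it takes over 58 s, if anything falls off the work surface, if the arm or the gripper's body presses on something with over 40 N, if the wrist force passes 120 N, or if a joint passes its speed limit or range.

## Working session

There is one attempt and no reset: what is moved stays moved. The work goes in short steps, Python scripts to look and compute and a tool call to move; the robot and the scene stay as the last step left them, time stands still between calls to the robot, and variables do not carry over. Pictures are saved under pics/ and viewed, at most 10 in all, crops included, and the job is handed in when it is done.

Besides the shell and the picture viewer there is one more tool, called after "Request:" by a JSON object that holds its "fn" and its "kwargs". step_arm: Moves the arm, as the interface text tells. Its arguments: {"type":"object","properties":{"commands":{"type":"array","items":{"type":"number"}},"jaw":{"type":"number"},"grip_force":{"type":"number"}},"required":["commands"]}

```bash
mkdir -p pics
cat > h.py <<'E'
import numpy as np, cv2
from station import manip
from scipy.spatial.transform import Rotation as Ro
def snap(n,f):
    s=manip.snapshot(n); cv2.imwrite('pics/'+f+'.png',s['pixels']); np.savez('pics/'+f+'.npz',**s); return s
def load(f): return dict(np.load('pics/'+f+'.npz'))
def ray(s,u,v,z):
    R=s['R'];c=-R.T@s['t'];d=R.T@np.array([(u-s['cx'])/s['fx'],(v-s['cy'])/s['fy'],1]); return c+d*(z-c[2])/d[2]
def proj(s,X):
    p=s['R']@np.array(X)+s['t']; return np.array([s['fx']*p[0]/p[2]+s['cx'],s['fy']*p[1]/p[2]+s['cy']])
E
python3 - <<'E'
from h import *
for n in('top','side'):
    s=snap(n,n+'0'); print(n,-s['R'].T@s['t'],s['R'].round(3).tolist(),s['fx'])
print(manip.sense(),manip.tcp_to_grasp)
E
```

```text
top [ 0.45318458 -0.01359503  1.18934173] [[-0.02, -0.999, -0.031], [-0.991, 0.024, -0.131], [0.132, 0.028, -0.991]] 428.80589766436253
side [ 0.47944901 -0.82590353  0.76915724] [[0.99, -0.139, -0.006], [-0.093, -0.628, -0.772], [0.104, 0.765, -0.635]] 415.2865402744654
{'t': 0.1, 'q': array([ 1.08149098e+00,  5.28381654e-01,  1.43377054e+00, -1.80812633e-05,
        1.18141636e+00, -1.78511377e-01]), 'qd': array([ 1.32477077e-03, -1.22386138e-03, -3.11052886e-03,  9.46906307e-05,
        2.79627334e-04, -1.26922719e-03]), 'tau': array([-9.92421374e-04, -4.43302238e+01, -1.78584695e+01, -2.85634360e-04,
        3.91146663e-03, -1.54485033e-06]), 'tcp_pos': array([0.19080884, 0.59448221, 0.23042744]), 'tool_rot': array([ 1.54768840e-01,  9.87950216e-01, -9.36122457e-04, -3.15889427e-04]), 'force': array([ 0.48585928, -0.68858606,  0.36676726]), 'ft_torque': array([-0.05406219,  0.02637759,  0.00407929]), 'gripper_force': 0.0, 'finger_gap': 1.0002039133426408} 0.0187
```

View pics/top0.png

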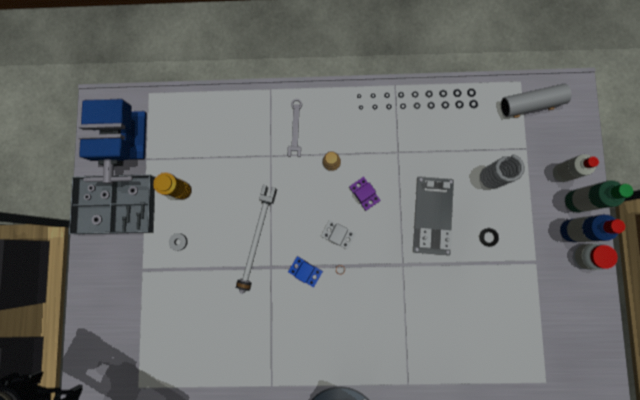

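View pics/side0.png

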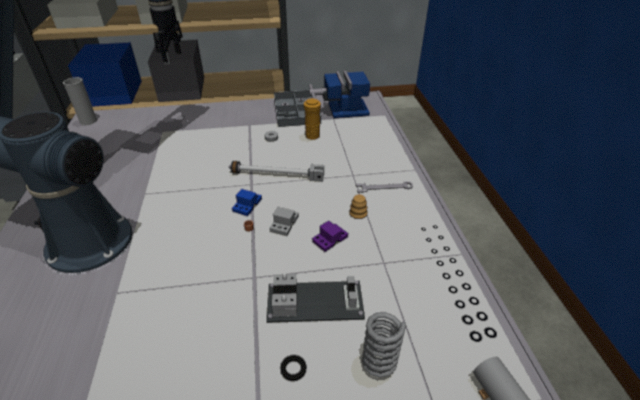

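Top view: the cap candidates are light-metal (338,234), blue (305,271), purple (365,193) and the clamp lower half (434,238). I pick the light-metal loose one at (338,234). The rod runs from its dark piston (243,286) to its clevis (268,193). The fixture is at (434,215) with its clamp end near the robot. Next, one close crop to check the choice.

Run:
```python
import cv2
im=cv2.imread('pics/top0.png'); a=cv2.resize(im[170:300,225:365],None,fx=4.2,fy=4.2,interpolation=3)[:546]
b=cv2.resize(im[170:260,405:460],None,fx=4,fy=4,interpolation=3)
import numpy as np
o=np.zeros((546,a.shape[1]+b.shape[1],3),np.uint8); o[:,:a.shape[1]]=a; o[:b.shape[0],a.shape[1]:]=b; o=o[:, :800]; cv2.imwrite('pics/c1.png',o)
```

```text
(no output)
```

View pics/c1.png

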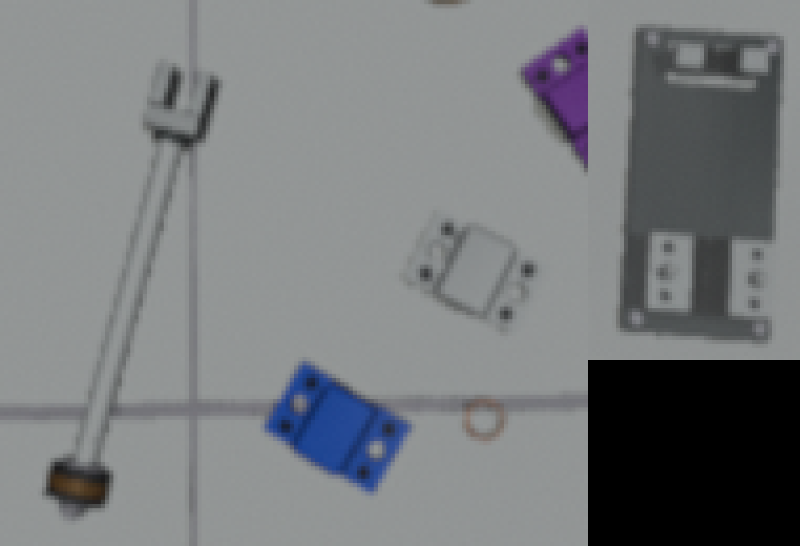

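The crop shows the light-metal cap at crop (478,272), with four small screw holes and two dowel holes; it's not blue or purple. The rod's piston is at (78,485) and its clevis at (182,100). The clamp lower half is at the near end of the plate.

Run:
```python
from h import *
s=load('top0'); im=s['pixels'].astype(np.uint8); g=cv2.cvtColor(im,6)
bh=cv2.morphologyEx(g,cv2.MORPH_BLACKHAT,np.ones((7,7)))
def cents(x0,x1,y0,y1,m):
    n,l,st,c=cv2.connectedComponentsWithStats(m[y0:y1,x0:x1].astype(np.uint8)); return [(st[i,4],(c[i]+[x0,y0]).round(2).tolist()) for i in range(1,n)]
print('bench',g[225:228,300:310].mean())
print('capholes',cents(318,356,218,252,bh>35))
print('piston',cents(228,262,272,300,g<85))
# plate
m=np.zeros_like(g); m[165:265,405:465]=(g[165:265,405:465]<110)
m=cv2.morphologyEx(m,cv2.MORPH_CLOSE,np.ones((9,9)))
c=max(cv2.findContours(m,0,1)[0],key=cv2.contourArea); r=cv2.minAreaRect(c); b=cv2.boxPoints(r); print(r)
P=[ray(s,*p,0.01)[:2].round(4).tolist() for p in b]; print('plate',P,np.mean(P,0))
print('baseholes',cents(414,456,226,252,bh>35))
np.set_printoptions(linewidth=250)
print(g[218:250,320:356])
print(g[270:298,232:258]); print(g[183:210,255:282]);
```

```text
bench 148.7
capholes [(np.int32(8), [331.12, 224.12]), (np.int32(13), [333.0, 228.77]), (np.int32(10), [326.0, 234.8]), (np.int32(8), [350.12, 233.88]), (np.int32(8), [329.0, 237.38]), (np.int32(7), [334.0, 242.71]), (np.int32(7), [345.0, 244.29])]
piston [(np.int32(133), [243.17, 285.08])]
((432.8930969238281, 215.81724548339844), (37.582096099853516, 76.57352447509766), 3.3664608001708984)
plate [[0.4486, -0.2064], [0.6584, -0.2284], [0.6496, -0.3312], [0.4407, -0.3069]] [ 0.549325 -0.268225]
baseholes [(np.int32(34), [416.38, 233.35]), (np.int32(4), [424.5, 231.5]), (np.int32(3), [446.67, 233.33]), (np.int32(5), [423.4, 237.8]), (np.int32(5), [445.6, 239.2]), (np.int32(4), [423.5, 243.5]), (np.int32(4), [446.5, 245.5]), (np.int32(6), [414.33, 249.83]), (np.int32(39), [423.46, 249.77]), (np.int32(10), [443.0, 250.5])]
[[148 148 148 ... 148 148 149]
 [148 148 148 ... 148 148 148]
 [148 148 149 ... 148 148 148]
 ...
 [149 149 149 ... 148 148 149]
 [148 148 148 ... 148 148 148]
 [148 148 149 ... 149 148 148]]
[[139 138 137 137 138 140 140 140 140 139 139 134 121 128 143 148 143 123 11
[... 5218 characters left out ...]
 141 148 149 149 149 148 148 149]
 [148 149 149 150 149 147 133 119 126 141 135 119  97  65  53  69 102 126 136 146 149 149 149 149 149 148 148]
 [149 149 148 149 149 148 141 127 134 148 147 135 112  88  87  94 119 142 148 150 148 148 149 150 149 149 149]
 [148 149 148 148 149 148 140 125 137 148 147 133 113 115 120 111 122 144 150 149 150 149 149 148 149 148 149]
 [149 148 148 149 149 145 131 127 141 149 144 126 111 133 137 118 125 144 150 149 149 149 149 148 149 149 149]
 [149 148 149 149 148 140 121 129 144 147 140 118 108 139 142 121 128 145 149 148 148 149 149 149 150 150 148]
 [149 149 149 149 149 140 119 133 147 147 135 117 120 142 141 120 127 145 148 149 148 149 149 149 148 149 149]]
```

```bash
cat >> h.py <<'E'
def spots(s,pts,r=3):
    "intensity-weighted dark-spot centroids near pts"
    g=cv2.cvtColor(s['pixels'].astype(np.uint8),6).astype(float); o=[]
    for u,v in pts:
        for _ in range(3):
            U,V=int(round(u)),int(round(v)); w=g[V-r:V+r+1,U-r:U+r+1]; w=np.clip(np.percentile(w,60)-w,0,None)**1.5
            yy,xx=np.mgrid[V-r:V+r+1,U-r:U+r+1]; u,v=(w*xx).sum()/w.sum(),(w*yy).sum()/w.sum()
        o.append((u,v))
    return np.array(o)
def tri(sa,a,sb,b):
    P=lambda s:np.diag([1,1,1.])@np.array([[s['fx'],0,s['cx']],[0,s['fy'],s['cy']],[0,0,1]])@np.c_[s['R'],s['t']]
    X=cv2.triangulatePoints(P(sa),P(sb),np.array(a,float).T.copy(),np.array(b,float).T.copy()); return (X[:3]/X[3]).T
E
python3 - <<'E'
from h import *
s=load('top0'); sd=load('side0'); g=cv2.cvtColor(s['pixels'].astype(np.uint8),6).astype(float)
np.set_printoptions(precision=4,suppress=True)
c=spots(s,[(331.1,224.1),(326,234.8),(350.1,233.9),(345,244.3)],2); C=np.array([ray(s,*p,.016) for p in c]); print(c.round(1).tolist(),'cap',C[:,:2],C.mean(0)); 
d=C[0]+C[1]-C[2]-C[3]; print('cap y ang',np.degrees(np.arctan2(d[1],d[0])))
b=spots(s,[(424.5,231.5),(423.5,243.5),(446.67,233.33),(446.5,245.5)],2); B=np.array([ray(s,*p,.05) for p in b]); print(b.round(1).tolist(),'base',B[:,:2],B.mean(0)); 
d=B[0]+B[1]-B[2]-B[3]; print('base y ang',np.degrees(np.arctan2(d[1],d[0])))
# rod bar
L=[]
for v in range(213,274):
    u0=264-(v-209)*17/63
    x=np.arange(640); row=g[v]
    a=int(round(u0-3)); i=a-2+np.argmin(row[a-2:a+3]); k=int(round(u0+3)); j=k-2+np.argmin(row[k-2:k+3]); L.append((v,i,j,i/2+j/2))
L=np.array(L); f=np.polyfit(L[:,0],L[:,3],1); print('bar',f,np.std(L[:,3]-np.polyval(f,L[:,0])))
A=ray(s,np.polyval(f,213),213,.021);E=ray(s,np.polyval(f,273),273,.021); u=(A-E)/np.linalg.norm(A-E); print('rod yaw',np.degrees(np.arctan2(u[1],u[0])),A,E)
p=ray(s,243.2,285.1,.02); print('piston',p,'origin guess',E+u*((p-E)@u+.133))
for w in [(233,183),]: pass
t=[ray(s,u_,v_,.04) for u_,v_ in((258.5,197.5),(261.5,202),(262,183.5),(275,187.5))]; print('clevis along from piston',[((x-p)@u).round(4) for x in t])
im=sd['pixels'].astype(np.uint8)
o=np.vstack([cv2.resize(im[265:325,260:370],None,fx=5,fy=5,interpolation=3),cv2.resize(im[150:240,220:330],None,fx=5,fy=5,interpolation=3)])[:, :]
cv2.imwrite('pics/c2.png',cv2.resize(o,None,fx=.8,fy=.8)); print(o.shape)
E
```

```text
[[331.3, 224.3], [326.0, 234.8], [350.2, 233.8], [344.9, 244.3]] cap [[ 0.5306  0.0104]
 [ 0.5024  0.0255]
 [ 0.5035 -0.0406]
 [ 0.4755 -0.0256]] [ 0.503  -0.0076  0.016 ]
cap y ang 62.135865386990986
[[424.6, 231.4], [423.8, 243.4], [446.8, 233.2], [446.1, 245.4]] base [[ 0.5043 -0.2357]
 [ 0.4728 -0.232 ]
 [ 0.4984 -0.2935]
 [ 0.4664 -0.2898]] [ 0.4855 -0.2628  0.05  ]
base y ang 83.89813384258004
bar [ -0.2717 320.5204] 0.19218730623156036
rod yaw -15.310843233282343 [0.5655 0.1982 0.021 ] [0.4038 0.2424 0.021 ]
piston [0.3718 0.2511 0.02  ] origin guess [0.5001 0.2161 0.021 ]
clevis along from piston [np.float64(0.2379), np.float64(0.228), np.float64(0.2774), np.float64(0.2753)]
(750, 550, 3)
```

View pics/c2.png

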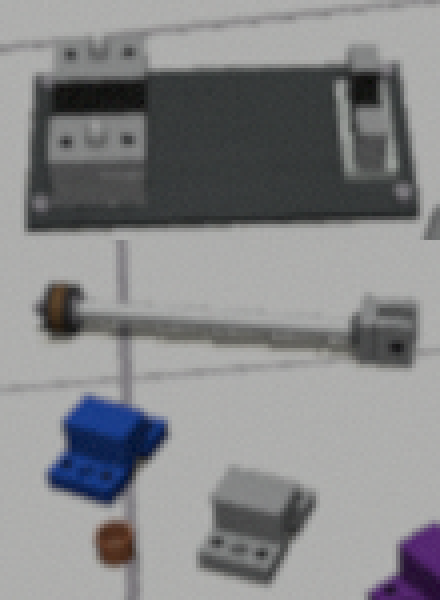

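The crop shows the clamp screw holes at side px (277,279), (292,278), (276,300) and (292,299.5), with the vee rest near (352,292). The cap's near-shoulder holes are at (274.5,226) and (285.5,228). I'll triangulate these.

Run:
```python
from h import *
np.set_printoptions(precision=4,suppress=True)
s=load('top0'); sd=load('side0')
b=spots(s,[(424.5,231.5),(423.5,243.5),(446.67,233.33),(446.5,245.5)],2)
bs=spots(sd,[(291.7,278),(277.2,278.7),(292,299.5),(276.5,300.2)],2); X=tri(s,b,sd,bs); print(bs.round(1).tolist(),X,X.mean(0))
c=spots(s,[(350.1,233.9),(345,244.3)],2); cs=spots(sd,[(285.5,228),(274.5,226.2)],2); X=tri(s,c,sd,cs); print(cs.round(1).tolist(),X,X.mean(0))
print('exp side cap holes',[proj(sd,[.5035,-.0406,.016]),proj(sd,[.4755,-.0256,.016])])
# vee rest: black groove, side px, top px
g=cv2.cvtColor(s['pixels'].astype(np.uint8),6);gs=cv2.cvtColor(sd['pixels'].astype(np.uint8),6)
np.set_printoptions(linewidth=250)
print(g[174:196,414:456]); 
for x in (.06,.07,.08):
    o=np.array([.4855,-.2628,.05]); y=np.radians(-6.1); q=o+(.075+x)*np.array([np.cos(y),np.sin(y),0]); print(x,q,proj(s,q),proj(sd,q))
# rod: side check of axis ends & points
for t in(-.133,0,.1,.142):
    y=np.radians(-15.3); q=np.array([.5001,.2161,.02])+t*np.array([np.cos(y),np.sin(y),0]); print(t,proj(s,q),proj(sd,q))
```

```text
[[291.7, 277.6], [277.2, 278.2], [291.4, 299.4], [276.1, 300.1]] [[ 0.5046 -0.2351  0.0533]
 [ 0.4731 -0.2315  0.0528]
 [ 0.4986 -0.2926  0.0535]
 [ 0.4668 -0.2892  0.0529]] [ 0.4858 -0.2621  0.0531]
[[284.9, 227.9], [273.9, 225.0]] [[ 0.5039 -0.0405  0.0189]
 [ 0.4761 -0.0256  0.0192]] [ 0.49   -0.0331  0.019 ]
exp side cap holes [array([284.6485, 228.8111]), array([273.5397, 225.9512])]
[[148 146 147 146 147 146 147 146 147 147 147 146 147 146 146 147 145 146 146 146 145 147 146 146 146 146 146 147 146 146 147 147 147 147 147 147 147 148 147 148 147 147]
 [147 147 146 144 143 142 141 142 143 145 143 144 147 146 147 147 148 147 147 147 147 147 148 146 147 147 147 146 147 148 147 147 148 148 148 147 148 148 148 147 147 148]
 [147 147 143 129 121 119 119 120 127 127 126 129 139 140 141 140 141 142 141 142 142 143 144 143 144 147 148 148 148 148 147 148 148 147 148 147 147 148 148 147 148 149]
 [147 146 134 103  93  95 101 104 103 101  99 102 110 114 114 115 115 115 118 119 121 126 128 126 129 138 141 142 142 141 142 143 143 143 145 145 145 145 148 148 147 148]
 [147 143 122  84  79  9
[... 2746 characters left out ...]
 82  80  80  81  80  81  80  81  80  81  79  79  79  78  76  77  76  75  74  71  72  71  70  71  70  71  70  70  68  69  83 117 142 146]
 [146 132  90  79  81  81  81  81  81  80  80  80  81  81  79  81  80  81  80  79  79  79  76  76  76  75  74  74  72  73  71  72  71  70  71  69  68  70  85 121 143 148]]
0.06 [ 0.6197 -0.2771  0.05  ] [438.0569 187.679 ] [346.8607 287.8618]
0.07 [ 0.6297 -0.2782  0.05  ] [438.2561 183.9877] [351.5083 287.7207]
0.08 [ 0.6396 -0.2793  0.05  ] [438.4548 180.3046] [356.1537 287.5796]
-0.133 [243.1484 285.108 ] [234.5534 167.3767]
0 [256.1966 237.0372] [276.6409 170.3797]
0.1 [265.7754 201.7478] [308.8798 172.6799]
0.142 [269.7408 187.1388] [322.5755 173.6571]
```

```bash
cat >> h.py <<'E'
def go(x,y,z,yang):
    st=manip.sense(); R=Ro.from_quat(st['tool_rot']); a=np.radians(yang); Y=np.array([np.cos(a),np.sin(a),0]); Z=np.array([0,0,-1.]); T=Ro.from_matrix(np.c_[np.cross(Y,Z),Y,Z])
    d=R.inv().apply(np.array([x,y,z])-st['tcp_pos']); r=(R.inv()*T).as_rotvec(degrees=True)
    print('shift mm',(d*1000).round(1),'turn',r.round(2),'t',st['t'],'tcp',st['tcp_pos'].round(4),'F',st['force'].round(2),'gap',round(st['finger_gap'],3))
E
python3 -c "
from h import *
go(.5001,.2161,.12,74.7)"
```

```text
shift mm [-410.2 -265.5  110.8] turn [-0.11 -0.02 -2.51] t 0.1 tcp [0.1908 0.5945 0.2304] F [ 0.49 -0.69  0.37] gap 1.0
```

Request:
{"fn": "step_arm", "kwargs": {"commands": [-0.041, -0.027, 0.005, 0, 0, 0, -0.082, -0.053, 0.015, 0, 0, -1, -0.123, -0.08, 0.03, 0, 0, -2.5, -0.164, -0.106, 0.045, 0, 0, -2.5, -0.205, -0.133, 0.055, 0, 0, -2.5, -0.246, -0.159, 0.065, 0, 0, -2.5, -0.287, -0.186, 0.08, 0, 0, -2.5, -0.328, -0.212, 0.09, 0, 0, -2.5, -0.369, -0.239, 0.1, 0, 0, -2.5, -0.41, -0.2655, 0.111, -0.1, 0, -2.5], "jaw": 60}}

```text
t: 1.1
tcp_pos: [0.4994, 0.2173, 0.1203]
tool_rot: [0.133, 0.991, 0.001, -0.0]
force: [-0.3, -0.2, -0.8]
finger_gap: 0.597
gripper_force: 0.0
```

```bash
python3 -c "
from h import *
snap('top','t1')
go(.5001,.2161,.004,74.7)"
```

```text
shift mm [  6.8   2.8 115. ] turn [ 0.01  0.28 -0.27] t 1.15 tcp [0.5053 0.2117 0.119 ] F [ 4.15 -2.46 -0.53] gap 0.6
```

Request:
{"fn": "step_arm", "kwargs": {"commands": [0, 0, 0.015, 0, 0, 0, 0, 0, 0.03, 0, 0, 0, 0, 0, 0.05, 0, 0, 0, 0, 0, 0.07, 0, 0, 0, 0, 0, 0.09, 0, 0, 0, 0, 0, 0.1, 0, 0, 0, 0, 0, 0.108, 0, 0, 0, 0, 0, 0.112, 0, 0, 0, 0, 0, 0.115, 0, 0, 0, 0, 0, 0.115, 0, 0, 0]}}

```text
t: 2.15
tcp_pos: [0.4988, 0.2193, 0.0061]
tool_rot: [0.133, 0.991, 0.001, 0.0]
force: [0.7, 0.0, -0.7]
finger_gap: 0.603
gripper_force: 0.0
```

```bash
python3 -c "
from h import *
go(.5001,.2161,.004,74.7)"
```

```text
shift mm [-2.1 -2.7  2.1] turn [ 0.11  0.03 -0.  ] t 2.15 tcp [0.4988 0.2193 0.0061] F [ 0.66  0.02 -0.69] gap 0.603
```

Request:
{"fn": "step_arm", "kwargs": {"commands": [0, 0, 0, 0, 0, 0, 0, 0, 0, 0, 0, 0, 0, 0, 0, 0, 0, 0, 0, 0, 0, 0, 0, 0, 0, 0, 0, 0, 0, 0, 0, 0, 0, 0, 0, 0, 0, 0, 0, 0, 0, 0, 0, 0, 0, 0, 0, 0, 0, 0, 0, 0, 0, 0, 0, 0, 0, 0, 0, 0], "jaw": 0, "grip_force": 60}}

```text
t: 3.15
tcp_pos: [0.4986, 0.2189, 0.0066]
tool_rot: [0.133, 0.991, 0.001, 0.0]
force: [-1.4, -1.9, 6.1]
finger_gap: 0.161
gripper_force: 58.5
```

```bash
python3 -c "
from h import *
go(.5001,.2161,.12,74.7); print(manip.sense()['gripper_force'])"
```

```text
shift mm [  -2.3   -2.1 -113.4] turn [ 0.08  0.01 -0.  ] t 3.15 tcp [0.4986 0.2189 0.0066] F [-1.4  -1.95  6.12] gap 0.161
58.51893067359924
```

Request:
{"fn": "step_arm", "kwargs": {"commands": [0, 0, -0.003, 0, 0, 0, 0, 0, -0.008, 0, 0, 0, 0, 0, -0.016, 0, 0, 0, 0, 0, -0.026, 0, 0, 0, 0, 0, -0.04, 0, 0, 0, 0, 0, -0.055, 0, 0, 0, 0, 0, -0.07, 0, 0, 0, 0, 0, -0.085, 0, 0, 0, 0, 0, -0.095, 0, 0, 0, 0, 0, -0.1, 0, 0, 0]}}

```text
t: 4.15
tcp_pos: [0.499, 0.2192, 0.1076]
tool_rot: [0.133, 0.991, 0.001, 0.001]
force: [0.3, -0.1, -6.2]
finger_gap: 0.164
gripper_force: 58.7
```

```bash
python3 -c "
from h import *
a=snap('side','s2')['pixels']; b=snap('top','t2')['pixels']
cv2.imwrite('pics/c3.png',np.vstack([cv2.resize(a[90:190,210:360],None,fx=4,fy=3,interpolation=3),cv2.resize(b[160:300,210:310],(600,300))]))
go(.5603,-.2705,.134,83.9)"
```

```text
shift mm [-188.6 -456.   -28. ] turn [ 0.14  0.1  -9.21] t 4.25 tcp [0.4989 0.2191 0.1069] F [-0.79  0.18 -5.31] gap 0.16
```

View pics/c3.png

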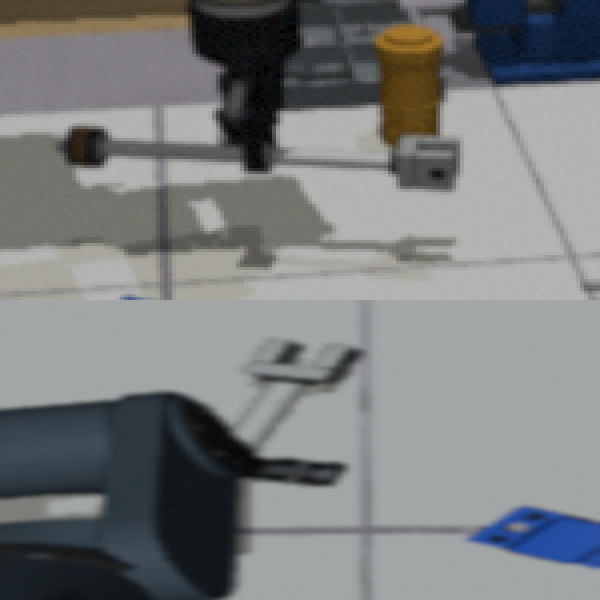

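Side view: the rod hangs level in the fingers, piston at (85,146) and clevis at (430,162) in the crop, and it clears the bench. The wrist reads its weight.

Request:
{"fn": "step_arm", "kwargs": {"commands": [-0.003, -0.007, -0.005, 0, 0, 0, -0.009, -0.022, -0.012, 0, 0, 0, -0.019, -0.046, -0.02, 0, 0, 0, -0.031, -0.075, -0.028, 0, 0, 0, -0.044, -0.107, -0.033, 0, 0, 0, -0.058, -0.14, -0.033, 0, 0, 0, -0.073, -0.176, -0.033, 0, 0, 0, -0.088, -0.213, -0.033, 0, 0, 0, -0.102, -0.247, -0.033, 0, 0, -1, -0.115, -0.278, -0.033, 0, 0, -2], "grip_force": 80}}

```text
t: 5.25
tcp_pos: [0.5354, -0.0818, 0.1379]
tool_rot: [0.116, 0.993, 0.001, -0.001]
force: [0.3, 0.7, -5.2]
finger_gap: 0.155
gripper_force: 79.3
```

Request:
{"fn": "step_arm", "kwargs": {"commands": [-0.012, -0.028, 0, 0, 0, -1, -0.023, -0.055, 0, 0, 0, -2, -0.034, -0.081, 0, 0, 0, -3, -0.044, -0.105, 0, 0, 0, -4, -0.053, -0.127, 0, 0, 0, -5, -0.061, -0.147, 0, 0, 0, -6, -0.067, -0.163, 0, 0, 0, -7, -0.07, -0.172, 0, 0, 0, -7.2, -0.071, -0.176, 0, 0, 0, -7.2, -0.071, -0.176, 0, 0, 0, -7.2]}}

```text
t: 6.25
tcp_pos: [0.564, -0.2671, 0.1376]
tool_rot: [0.054, 0.999, 0.001, -0.0]
force: [-0.9, 1.1, -4.6]
finger_gap: 0.154
gripper_force: 79.3
```

```bash
python3 -c "
from h import *
a=snap('side','s3')['pixels']; b=snap('top','t3')['pixels']
cv2.imwrite('pics/c4.png',np.vstack([cv2.resize(a[210:330,240:390],None,fx=4,fy=3,interpolation=3)[:300],cv2.resize(b[150:270,390:490],(600,300))]))
go(.5603,-.2705,.134,83.9)"
```

```text
shift mm [ 3.2 -4.8  3.8] turn [ 0.17 -0.06  0.01] t 6.35 tcp [ 0.564  -0.266   0.1378] F [-0.13 -0.63 -4.39] gap 0.154
```

View pics/c4.png

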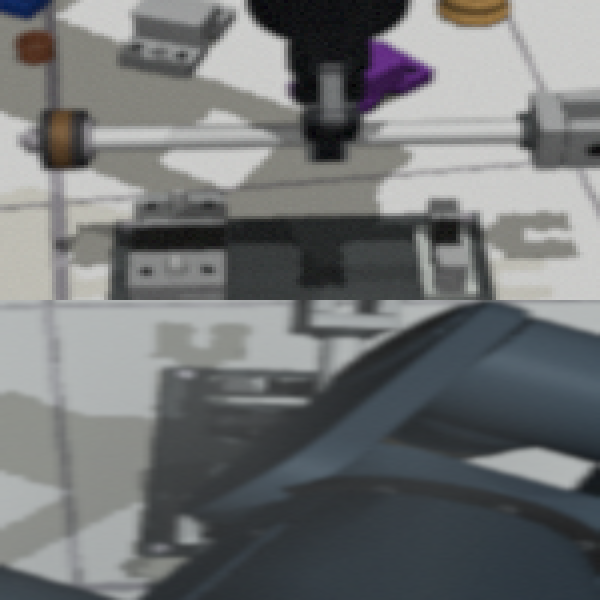

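Side crop: the rod is level over the fixture, piston (65,137) over the clamp side and clevis (565,135) past the vee. Now I'll check the lateral position with the side rays, relative to the clamp.

Run:
```python
from h import *
np.set_printoptions(precision=4,suppress=True)
s=load('side0'); bs=spots(s,[(291.7,278),(277.2,278.7),(292,299.5),(276.5,300.2)],2)
print('base from side z.05',np.mean([ray(s,*p,.05) for p in bs],0))
s3=load('s3'); g=cv2.cvtColor(s3['pixels'].astype(np.uint8),6).astype(float)
o=np.array([.4857,-.2625]);a=np.radians(-6.1);X=np.array([np.cos(a),np.sin(a)]);Y=np.array([-X[1],X[0]])
for u in (270,280,290,300,350,360):
    col=g[240:275,u]; print(u,col.astype(int).tolist())
    gr=np.diff(col);
```

```text
base from side z.05 [ 0.4862 -0.2596  0.05  ]
270 [131, 130, 130, 132, 129, 129, 133, 131, 131, 130, 131, 132, 160, 189, 201, 201, 191, 169, 140, 115, 117, 128, 133, 131, 132, 132, 132, 130, 131, 134, 156, 186, 203, 205, 199]
280 [131, 130, 131, 133, 130, 131, 131, 132, 130, 131, 131, 137, 165, 191, 203, 200, 183, 159, 129, 111, 120, 144, 170, 180, 163, 140, 130, 131, 130, 131, 129, 132, 132, 131, 134]
290 [131, 132, 130, 133, 131, 131, 131, 130, 131, 146, 172, 166, 160, 176, 185, 181, 168, 142, 124, 145, 183, 203, 203, 204, 204, 204, 204, 204, 201, 184, 153, 133, 124, 115, 123]
300 [157, 134, 130, 132, 133, 131, 131, 129, 138, 156, 180, 169, 164, 179, 188, 178, 163, 136, 124, 159, 191, 203, 203, 203, 203, 203, 205, 204, 201, 192, 175, 139, 113, 117, 130]
350 [203, 203, 202, 204, 203, 203, 203, 204, 200, 188, 181, 189, 200, 202, 188, 167, 137, 131, 172, 198, 206, 203, 203, 203, 205, 198, 174, 166, 187, 202, 203, 202, 203, 204, 204]
360 [204, 202, 204, 203, 202, 204, 206, 203, 199, 183, 176, 193, 202, 199, 184, 160, 134, 139, 179, 203, 204, 204, 203, 203, 198, 173, 173, 192, 203, 204, 205, 203, 201, 203, 202]
```

Run:
```python
from h import *
s3=load('s3'); o=np.array([.4862,-.2596]);a=np.radians(-6.1);X=np.array([np.cos(a),np.sin(a)]);Y=np.array([-X[1],X[0]])
for u,v in((270,255.6),(290,254.8),(350,253.6),(360,253.2)):
    p=ray(s3,u,v,.1512)[:2]-o; print(u,(p@X*1e3).round(1),(p@Y*1e3).round(1))
p=np.array([.564,-.266])-[.4857,-.2625]; print('tcp',p@X,p@Y)
```

```text
270 -22.7 3.2
290 17.2 3.9
350 137.2 2.5
360 157.3 2.8
tcp 0.07822858527530667 0.004840293981160832
```

Request:
{"fn": "step_arm", "kwargs": {"commands": [0.001, -0.001, 0.004, 0, 0, 0, 0.002, -0.002, 0.012, 0, 0, 0, 0.003, -0.003, 0.022, 0, 0, 0, 0.004, -0.004, 0.034, 0, 0, 0, 0.004, -0.004, 0.047, 0, 0, 0, 0.004, -0.004, 0.06, 0, 0, 0, 0.004, -0.004, 0.071, 0, 0, 0, 0.004, -0.004, 0.079, 0, 0, 0, 0.004, -0.004, 0.084, 0, 0, 0, 0.004, -0.004, 0.084, 0, 0, 0]}}

```text
t: 7.35
tcp_pos: [0.5599, -0.2703, 0.0533]
tool_rot: [0.053, 0.999, 0.001, -0.0]
force: [0.2, 0.6, -4.3]
finger_gap: 0.149
gripper_force: 79.3
```

```bash
python3 -c "
from h import *
go(.5603,-.2705,.0366,83.9)"
```

```text
shift mm [-0.4 -0.2 16.7] turn [ 0.14 -0.05 -0.01] t 7.35 tcp [ 0.5599 -0.2703  0.0533] F [ 0.24  0.6  -4.31] gap 0.149
```

Request:
{"fn": "step_arm", "kwargs": {"commands": [0, 0, 0.002, 0, 0, 0, 0, 0, 0.004, 0, 0, 0, 0, 0, 0.006, 0, 0, 0, 0, 0, 0.008, 0, 0, 0, 0, 0, 0.01, 0, 0, 0, 0, 0, 0.0115, 0, 0, 0, 0, 0, 0.013, 0, 0, 0, 0, 0, 0.014, 0, 0, 0, 0, 0, 0.0145, 0, 0, 0, 0, 0, 0.015, 0, 0, 0]}}

```text
t: 8.35
tcp_pos: [0.5603, -0.2706, 0.0391]
tool_rot: [0.053, 0.999, 0.001, 0.0]
force: [-0.1, -0.6, -4.8]
finger_gap: 0.16
gripper_force: 79.3
```

Request:
{"fn": "step_arm", "kwargs": {"commands": [0, 0, 0.0002, 0, 0, 0, 0, 0, 0.0004, 0, 0, 0, 0, 0, 0.0006, 0, 0, 0, 0, 0, 0.0008, 0, 0, 0, 0, 0, 0.001, 0, 0, 0, 0, 0, 0.0012, 0, 0, 0, 0, 0, 0.0014, 0, 0, 0, 0, 0, 0.0016, 0, 0, 0, 0, 0, 0.0018, 0, 0, 0, 0, 0, 0.002, 0, 0, 0]}}

```text
t: 9.35
tcp_pos: [0.5603, -0.2705, 0.0373]
tool_rot: [0.053, 0.999, 0.001, 0.0]
force: [-0.0, 0.7, -3.0]
finger_gap: 0.153
gripper_force: 79.4
```

Request:
{"fn": "step_arm", "kwargs": {"commands": [0, 0, 0.0002, 0, 0, 0, 0, 0, 0.0004, 0, 0, 0, 0, 0, 0.0006, 0, 0, 0, 0, 0, 0.0008, 0, 0, 0, 0, 0, 0.001, 0, 0, 0, 0, 0, 0.001, 0, 0, 0, 0, 0, 0.001, 0, 0, 0, 0, 0, 0.001, 0, 0, 0, 0, 0, 0.001, 0, 0, 0, 0, 0, 0.001, 0, 0, 0]}}

```text
t: 10.35
tcp_pos: [0.5604, -0.2703, 0.037]
tool_rot: [0.053, 0.999, 0.001, 0.0]
force: [-1.4, 3.4, 5.0]
finger_gap: 0.156
gripper_force: 80.7
```

```bash
python3 -c "
from h import *
a=snap('side','s4')['pixels']
cv2.imwrite('pics/c5.png',cv2.resize(a[230:330,230:390],None,fx=5,fy=5,interpolation=3))
go(.5603,-.2705,.0366,83.9)"
```

```text
shift mm [ 0.1 -0.2  0.4] turn [ 0.1   0.04 -0.01] t 10.4 tcp [ 0.5604 -0.2703  0.037 ] F [-0.4   3.53  5.33] gap 0.158
```

View pics/c5.png

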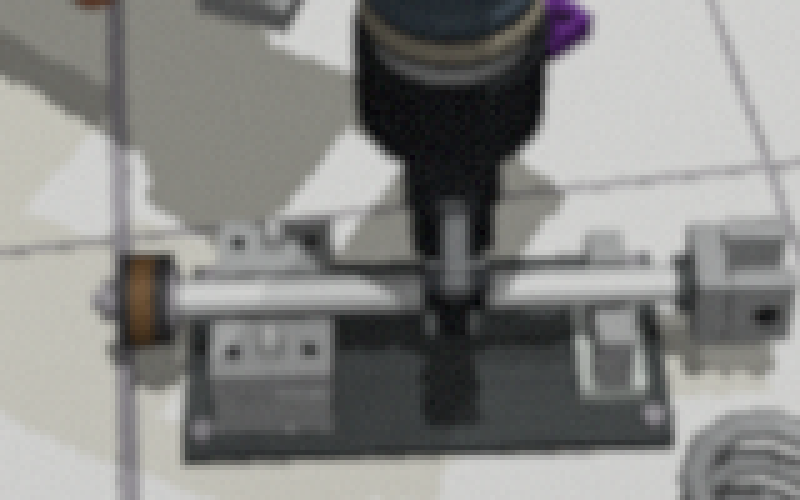

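Side crop: the rod lies in both grooves, clamp groove around (270,290) and vee groove (610,280), at the expected height, with the wrist force now upward. Release gently, then lift.

Request:
{"fn": "step_arm", "kwargs": {"commands": [0, 0, 0, 0, 0, 0, 0, 0, 0, 0, 0, 0, 0, 0, 0, 0, 0, 0, 0, 0, 0, 0, 0, 0, 0, 0, 0, 0, 0, 0, 0, 0, 0, 0, 0, 0, 0, 0, -0.003, 0, 0, 0, 0, 0, -0.01, 0, 0, 0, 0, 0, -0.02, 0, 0, 0, 0, 0, -0.035, 0, 0, 0], "jaw": 50}}

```text
t: 11.4
tcp_pos: [0.5599, -0.2703, 0.0718]
tool_rot: [0.053, 0.999, 0.001, -0.0]
force: [0.9, -0.6, -0.3]
finger_gap: 0.499
gripper_force: 0.0
```

Request:
{"fn": "step_arm", "kwargs": {"commands": [0, 0, -0.02, 0, 0, 0, 0, 0, -0.04, 0, 0, 0, 0, 0, -0.06, 0, 0, 0, 0, 0, -0.08, 0, 0, 0, 0, 0, -0.095, 0, 0, 0, 0, 0, -0.11, 0, 0, 0, 0, 0, -0.11, 0, 0, 0, 0, 0, -0.11, 0, 0, 0, 0, 0, -0.11, 0, 0, 0, 0, 0, -0.11, 0, 0, 0]}}

```text
t: 12.4
tcp_pos: [0.5596, -0.2704, 0.1803]
tool_rot: [0.053, 0.999, 0.001, -0.001]
force: [-0.6, 0.3, 0.1]
finger_gap: 0.501
gripper_force: 0.0
```

```bash
python3 -c "
from h import *
go(.503,-.0076,.1,62.1)"
```

```text
shift mm [ 84.2 255.   81. ] turn [ 0.14 -0.11 21.79] t 12.4 tcp [ 0.5596 -0.2704  0.1803] F [-0.6   0.32  0.13] gap 0.501
```

Request:
{"fn": "step_arm", "kwargs": {"commands": [0.005, 0.015, 0.003, 0, 0, 2, 0.014, 0.041, 0.01, 0, 0, 5, 0.024, 0.073, 0.02, 0, 0, 8, 0.036, 0.11, 0.03, 0, 0, 11, 0.048, 0.147, 0.04, 0, 0, 14, 0.06, 0.183, 0.05, 0, 0, 17, 0.071, 0.215, 0.06, 0, 0, 20, 0.079, 0.239, 0.07, 0, 0, 21.8, 0.083, 0.252, 0.075, 0, 0, 21.8, 0.0842, 0.255, 0.08, 0.1, 0, 21.8], "jaw": 80}}

```text
t: 13.4
tcp_pos: [0.5031, -0.0069, 0.1009]
tool_rot: [0.24, 0.971, -0.0, -0.001]
force: [0.7, 0.1, 0.3]
finger_gap: 0.797
gripper_force: 0.0
```

Request:
{"fn": "step_arm", "kwargs": {"commands": [0, 0, 0, 0, 0, 0, 0, 0, 0, 0, 0, 0, 0, 0, 0.01, 0, 0, 0, 0, 0, 0.02, 0, 0, 0, 0, 0, 0.03, 0, 0, 0, 0, 0, 0.03, 0, 0, 0, 0, 0, 0.03, 0, 0, 0, 0, 0, 0.03, 0, 0, 0, 0, 0, 0.03, 0, 0, 0, 0, 0, 0.03, 0, 0, 0]}}

```text
t: 14.4
tcp_pos: [0.5039, -0.0081, 0.0719]
tool_rot: [0.241, 0.971, 0.0, 0.0]
force: [0.7, -0.2, -0.1]
finger_gap: 0.801
gripper_force: 0.0
```

```bash
python3 -c "
from h import *
a=snap('side','s5')['pixels']
cv2.imwrite('pics/c6.png',np.hstack([cv2.resize(a[160:250,230:320],(400,400),interpolation=3),cv2.resize(a[230:330,230:390],(400,400),interpolation=3)]))
go(.503,-.0076,.018,62.1)"
```

```text
shift mm [ 1.   0.  53.9] turn [0.01 0.04 0.  ] t 14.45 tcp [ 0.5038 -0.0081  0.0719] F [-0.17  0.13  0.13] gap 0.802
```

View pics/c6.png

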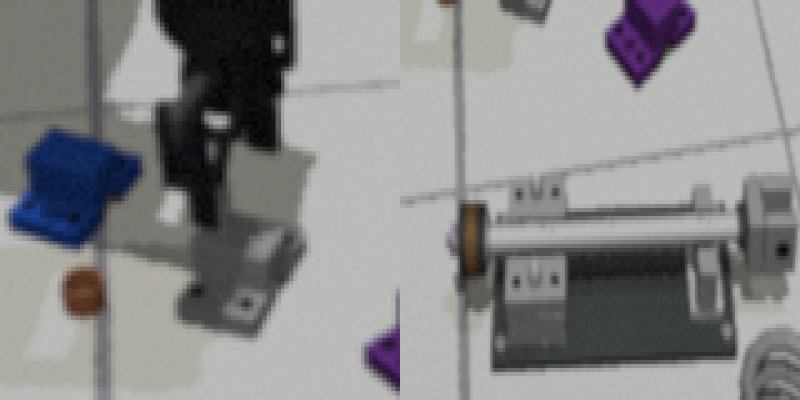

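Right: the rod rests in both grooves, piston at the clamp (475,240). Left: fingers over the light cap at (240,270), clear of the blue one. Descend and grip.

Request:
{"fn": "step_arm", "kwargs": {"commands": [0, 0, 0.008, 0, 0, 0, 0, 0, 0.018, 0, 0, 0, 0, 0, 0.028, 0, 0, 0, 0, 0, 0.036, 0, 0, 0, 0, 0, 0.043, 0, 0, 0, 0, 0, 0.048, 0, 0, 0, 0, 0, 0.052, 0, 0, 0, 0, 0, 0.053, 0, 0, 0, 0, 0, 0.053, 0, 0, 0, 0, 0, 0.053, 0, 0, 0]}}

```text
t: 15.45
tcp_pos: [0.5038, -0.0082, 0.0188]
tool_rot: [0.241, 0.97, 0.0, 0.0]
force: [-0.1, 1.1, -0.3]
finger_gap: 0.798
gripper_force: 0.0
```

Request:
{"fn": "step_arm", "kwargs": {"commands": [0, 0, 0, 0, 0, 0, 0, 0, 0, 0, 0, 0, 0, 0, 0, 0, 0, 0, 0, 0, 0, 0, 0, 0, 0, 0, 0, 0, 0, 0, 0, 0, 0, 0, 0, 0, 0, 0, 0, 0, 0, 0, 0, 0, 0, 0, 0, 0, 0, 0, 0, 0, 0, 0, 0, 0, 0, 0, 0, 0], "jaw": 0, "grip_force": 80}}

```text
t: 16.45
tcp_pos: [0.5038, -0.0081, 0.0191]
tool_rot: [0.241, 0.97, 0.0, 0.0]
force: [0.3, 0.4, 5.8]
finger_gap: 0.381
gripper_force: 80.2
```

```bash
python3 -c "
from h import *
go(.503,-.0076,.018,62.1)
go(.4857,-.2625,.17,83.9)"
```

```text
shift mm [1.  0.  1.1] turn [ 0.01  0.04 -0.01] t 16.45 tcp [ 0.5038 -0.0081  0.0191] F [0.26 0.4  5.82] gap 0.381
shift mm [-103.2 -233.3 -150.9] turn [ 1.000e-02  4.000e-02 -2.181e+01] t 16.45 tcp [ 0.5038 -0.0081  0.0191] F [0.26 0.4  5.82] gap 0.381
```

Request:
{"fn": "step_arm", "kwargs": {"commands": [0, 0, -0.004, 0, 0, 0, 0, 0, -0.012, 0, 0, 0, 0, 0, -0.025, 0, 0, 0, 0, 0, -0.042, 0, 0, 0, 0, 0, -0.062, 0, 0, 0, 0, 0, -0.082, 0, 0, 0, -0.004, -0.009, -0.1, 0, 0, 0, -0.012, -0.025, -0.115, 0, 0, -2, -0.022, -0.048, -0.125, 0, 0, -5, -0.033, -0.073, -0.13, 0, 0, -8]}}

```text
t: 17.45
tcp_pos: [0.4987, -0.0885, 0.1505]
tool_rot: [0.171, 0.985, -0.0, 0.001]
force: [0.5, 0.0, -4.3]
finger_gap: 0.383
gripper_force: 79.7
```

```bash
python3 -c "
from h import *
go(.4866,-.2626,.15,83.9)"
```

```text
shift mm [ -47.3 -168.     0.6] turn [ -0.02   0.13 -13.61] t 17.45 tcp [ 0.4987 -0.0885  0.1505] F [ 0.53  0.04 -4.31] gap 0.383
```

Request:
{"fn": "step_arm", "kwargs": {"commands": [-0.007, -0.026, 0, 0, 0, -2, -0.014, -0.051, 0, 0, 0, -4, -0.021, -0.075, 0, 0, 0, -6, -0.028, -0.098, 0, 0, 0, -8, -0.034, -0.12, 0, 0, 0, -10, -0.039, -0.139, 0, 0, 0, -12, -0.043, -0.154, 0, 0, 0, -13, -0.046, -0.163, 0, 0, 0, -13.6, -0.047, -0.167, 0, 0, 0, -13.7, -0.047, -0.168, 0, 0, 0, -13.7]}}

```text
t: 18.45
tcp_pos: [0.4855, -0.2619, 0.1488]
tool_rot: [0.054, 0.999, 0.0, -0.0]
force: [-0.3, 0.7, -3.6]
finger_gap: 0.382
gripper_force: 79.7
```

Request:
{"fn": "step_arm", "kwargs": {"commands": [0, 0, 0, 0, 0, 0, 0, 0, 0.005, 0, 0, 0, 0, 0, 0.012, 0, 0, 0, 0, 0, 0.02, 0, 0, 0, 0, 0, 0.028, 0, 0, 0, 0, 0, 0.036, 0, 0, 0, 0, 0, 0.042, 0, 0, 0, 0, 0, 0.045, 0, 0, 0, 0, 0, 0.045, 0, 0, 0, 0, 0, 0.045, 0, 0, 0]}}

```text
t: 19.45
tcp_pos: [0.4858, -0.2622, 0.1036]
tool_rot: [0.054, 0.999, -0.0, 0.0]
force: [0.2, 1.1, -2.4]
finger_gap: 0.38
gripper_force: 79.7
```

```bash
python3 -c "
from h import *
a=snap('side','s6')['pixels'];b=snap('top','t6')['pixels']
cv2.imwrite('pics/c7.png',np.hstack([cv2.resize(a[240:320,240:320],(400,400),interpolation=3),cv2.resize(b[215:265,400:450],(400,400),interpolation=3)]))
go(.4866,-.2626,.085,83.9)"
```

```text
shift mm [-0.7 -0.2 18.9] turn [-0.03  0.04 -0.11] t 19.55 tcp [ 0.4859 -0.2623  0.1039] F [-0.57  0.13 -3.2 ] gap 0.382
```

View pics/c7.png

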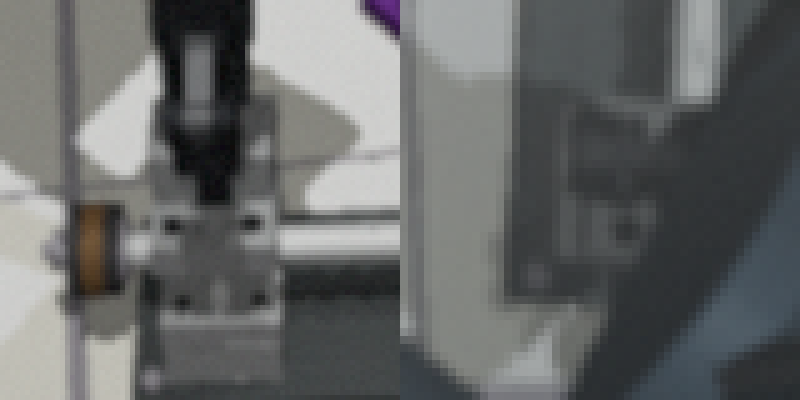

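Side crop: the cap hangs above the clamp, its near-shoulder screw holes at (173,224) and (250,223), the clamp's at (182,302) and (258,298). I'll compare the two sets of holes by ray.

Run:
```python
from h import *
np.set_printoptions(precision=2,suppress=True)
s=load('s6'); a=np.radians(-6.1);X=np.array([np.cos(a),np.sin(a)]);Y=np.array([-X[1],X[0]]);M=np.c_[X,Y]
c=spots(s,[(290,284.6),(274.6,284.8)],2); b=spots(s,[(291.6,299.6),(276.4,300.4)],2); b0=spots(load('side0'),[(292,299.5),(276.5,300.2)],2)
print(c,b,b0)
C=np.array([ray(s,*p,.1008)[:2] for p in c]); 
for q in(b,b0):
    B=np.array([ray(s,*p,.05)[:2] for p in q]); print('cap-base mm x,y',((C-B)@M*1e3).tolist(), 'mean',((C-B).mean(0)@M*1e3), 'len',np.linalg.norm(C[0]-C[1]),np.linalg.norm(B[0]-B[1]))
p=np.array([.4859,-.2623])-[.4857,-.2625]; print('fk tcp',p@M*1e3)
```

```text
[[289.51 284.24]
 [274.32 284.84]] [[291.12 299.24]
 [276.08 299.89]] [[291.41 299.45]
 [276.07 300.08]]
cap-base mm x,y [[-1.0149793343397218, -1.1599382809831247], [-0.12301739341805354, -1.0744965602167826]] mean [-0.57 -1.12] len 0.030510643235322595 0.0314036458268564
cap-base mm x,y [[-1.640780870912258, -0.6233068824154971], [-0.12002996292716314, -0.5899591993195984]] mean [-0.88 -0.61] len 0.030510643235322595 0.032031686513106235
fk tcp [0.18 0.22]
```

Request:
{"fn": "step_arm", "kwargs": {"commands": [-0.0004, 0.0002, 0.002, 0, 0, 0, -0.0008, 0.0004, 0.005, 0, 0, 0, -0.0008, 0.0004, 0.008, 0, 0, 0, -0.0008, 0.0004, 0.011, 0, 0, 0, -0.0008, 0.0004, 0.014, 0, 0, 0, -0.0008, 0.0004, 0.016, 0, 0, 0, -0.0008, 0.0004, 0.018, 0, 0, 0, -0.0008, 0.0004, 0.02, 0, 0, 0, -0.0008, 0.0004, 0.022, 0, 0, 0, -0.0008, 0.0004, 0.024, 0, 0, 0]}}

```text
t: 20.55
tcp_pos: [0.4865, -0.2618, 0.0794]
tool_rot: [0.054, 0.999, -0.0, 0.0]
force: [0.3, -1.0, -3.3]
finger_gap: 0.381
gripper_force: 79.6
```

Request:
{"fn": "step_arm", "kwargs": {"commands": [0, 0, 0.001, 0, 0, 0, 0, 0, 0.002, 0, 0, 0, 0, 0, 0.003, 0, 0, 0, 0, 0, 0.004, 0, 0, 0, 0, 0, 0.005, 0, 0, 0, 0, 0, 0.006, 0, 0, 0, 0, 0, 0.0065, 0, 0, 0, 0, 0, 0.007, 0, 0, 0, 0, 0, 0.0075, 0, 0, 0, 0, 0, 0.008, 0, 0, 0]}}

```text
t: 21.55
tcp_pos: [0.4865, -0.2617, 0.0715]
tool_rot: [0.054, 0.999, -0.0, 0.0]
force: [-0.1, 0.5, -3.4]
finger_gap: 0.385
gripper_force: 79.6
```

Slipping on freely; about 2.4 mm to go.

Request:
{"fn": "step_arm", "kwargs": {"commands": [0, 0, 0.0003, 0, 0, 0, 0, 0, 0.0006, 0, 0, 0, 0, 0, 0.0009, 0, 0, 0, 0, 0, 0.0012, 0, 0, 0, 0, 0, 0.0015, 0, 0, 0, 0, 0, 0.0018, 0, 0, 0, 0, 0, 0.002, 0, 0, 0, 0, 0, 0.0022, 0, 0, 0, 0, 0, 0.0024, 0, 0, 0, 0, 0, 0.0025, 0, 0, 0]}}

```text
t: 22.55
tcp_pos: [0.4865, -0.2617, 0.0692]
tool_rot: [0.054, 0.999, -0.0, 0.0]
force: [0.5, 0.4, -1.8]
finger_gap: 0.377
gripper_force: 79.8
```

Request:
{"fn": "step_arm", "kwargs": {"commands": [0, 0, 0.0001, 0, 0, 0, 0, 0, 0.0002, 0, 0, 0, 0, 0, 0.0003, 0, 0, 0, 0, 0, 0.0004, 0, 0, 0, 0, 0, 0.0005, 0, 0, 0, 0, 0, 0.0005, 0, 0, 0, 0, 0, 0.0005, 0, 0, 0, 0, 0, 0.0005, 0, 0, 0, 0, 0, 0.0005, 0, 0, 0, 0, 0, 0.0005, 0, 0, 0]}}

```text
t: 23.55
tcp_pos: [0.4865, -0.2617, 0.0691]
tool_rot: [0.054, 0.999, -0.0, 0.0]
force: [-1.5, 1.2, 5.4]
finger_gap: 0.38
gripper_force: 80.7
```

Request:
{"fn": "step_arm", "kwargs": {"commands": [0, 0, 0.0001, 0, 0, 0, 0, 0, 0.0002, 0, 0, 0, 0, 0, 0.0003, 0, 0, 0, 0, 0, 0.0004, 0, 0, 0, 0, 0, 0.0005, 0, 0, 0, 0, 0, 0.0006, 0, 0, 0, 0, 0, 0.0006, 0, 0, 0, 0, 0, 0.0006, 0, 0, 0, 0, 0, 0.0006, 0, 0, 0, 0, 0, 0.0006, 0, 0, 0]}}

```text
t: 24.55
tcp_pos: [0.4865, -0.2617, 0.0691]
tool_rot: [0.054, 0.999, -0.0, 0.0]
force: [-2.6, 2.2, 9.9]
finger_gap: 0.38
gripper_force: 81.2
```

```bash
python3 -c "
from h import *
a=snap('side','s7')['pixels'];F=[]
for i in range(5): snap('top','x'); F.append(manip.sense()['force'])
print(np.mean(F,0),F[-1],manip.sense()['ft_torque'])
cv2.imwrite('pics/c8.png',cv2.resize(a[235:325,230:370],None,fx=5,fy=5,interpolation=3))
go(.4866,-.2626,.0691,83.9)"
```

```text
[-2.41879356  1.54541367  9.9576518 ] [-2.55277945  2.14950463 10.63255666] [ 0.3509274   0.35447161 -0.01212411]
shift mm [-0.2 -0.9  0. ] turn [-0.02  0.02 -0.1 ] t 24.85 tcp [ 0.4864 -0.2617  0.0691] F [-2.55  2.15 10.63] gap 0.38
```

View pics/c8.png

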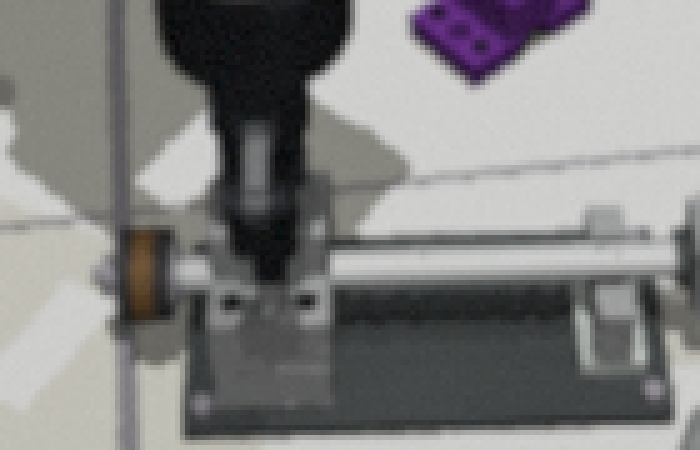

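Side crop: the cap sits flush on the clamp with no gap at (270,325), rod still in the vee (610,265). z is the predicted seated height. Raise the push from 10 to 15 N and ease the small side load.

Request:
{"fn": "step_arm", "kwargs": {"commands": [0.0001, 0.0001, 0.0001, 0, 0, 0, 0.0002, 0.0002, 0.0002, 0, 0, 0, 0.0003, 0.0002, 0.0003, 0, 0, 0, 0.0003, 0.0002, 0.0004, 0, 0, 0, 0.0003, 0.0002, 0.0005, 0, 0, 0, 0.0003, 0.0002, 0.0006, 0, 0, 0, 0.0003, 0.0002, 0.0006, 0, 0, 0, 0.0003, 0.0002, 0.0006, 0, 0, 0, 0.0003, 0.0002, 0.0006, 0, 0, 0, 0.0003, 0.0002, 0.0006, 0, 0, 0]}}

```text
t: 25.85
tcp_pos: [0.4865, -0.2618, 0.0691]
tool_rot: [0.054, 0.999, -0.0, 0.001]
force: [-2.0, 1.7, 13.0]
finger_gap: 0.38
gripper_force: 81.6
```

```bash
python3 -c "
from h import *
F=[]
for i in range(8): manip.snapshot('top'); F.append(manip.sense()['force'])
print(np.mean(F,0),np.array(F)[:,2].round(1))
go(.4866,-.2626,.0691,83.9)"
```

```text
[-2.64911971  1.56035453 13.16641696] [13.1 13.2 13.2 12.6 13.  13.2 13.1 14. ]
shift mm [-0.2 -0.8  0. ] turn [-0.04  0.06 -0.1 ] t 26.25 tcp [ 0.4865 -0.2617  0.0691] F [-2.78  2.23 13.99] gap 0.384
```

Add about 2 N more.

Request:
{"fn": "step_arm", "kwargs": {"commands": [0.0001, 0.0001, 0.0001, 0, 0, 0, 0.0002, 0.0001, 0.0002, 0, 0, 0, 0.0003, 0.0001, 0.0003, 0, 0, 0, 0.0003, 0.0001, 0.0003, 0, 0, 0, 0.0003, 0.0001, 0.0003, 0, 0, 0, 0.0003, 0.0001, 0.0003, 0, 0, 0, 0.0003, 0.0001, 0.0003, 0, 0, 0, 0.0003, 0.0001, 0.0003, 0, 0, 0, 0.0003, 0.0001, 0.0003, 0, 0, 0, 0.0003, 0.0001, 0.0003, 0, 0, 0]}}

```text
t: 27.25
tcp_pos: [0.4865, -0.2617, 0.0691]
tool_rot: [0.054, 0.999, -0.001, 0.001]
force: [-2.6, 1.5, 15.3]
finger_gap: 0.377
gripper_force: 81.9
```

```bash
python3 -c "
from h import *
F=[]
for i in range(8): manip.snapshot('top'); F.append(manip.sense()['force'])
m=np.mean(F,0); print(m)
if 13.8<m[2]<17.5: print(manip.sign_off())"
```

```text
[-2.43731734  1.74805325 14.7654553 ]
the job is handed in; nothing more can be done
None
```

The rod is laid in the clamp and vee rest, piston end at the clamp, and released; the cap is seated flush over the dowels, still gripped and pressed down at about 15 N (14.8 N measured, with about 3 N of side load); the job was handed in at about 27.7 s.

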